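# Put the square punch away in the tool drawer

### The job

Put the square steel punch away: pull the top drawer of the small grey cabinet out to its stop, lay the punch flat in the empty cradle between the two dark wooden ribs (either end first), let go of it, and then push the drawer fully home. Leave the lower drawer shut and leave the brass bosses and the hammer where they are.

Things in the scene. Friction and masses are not known exactly. Their poses are not given: they have to be found in the camera images.
- cabinet: small grey metal cabinet fixed on the bench with two pale wooden drawers one above the other; 240 mm deep (x) x 260 mm wide (y) x 160 mm high. Origin at the centre of its underside; its -x axis points out of the front, towards the robot, the way the drawers come out. The whole cabinet may stand left or right of centre, a little turned
- top_drawer (a joint): travel of the top drawer in m: 0 fully home, 0.15 out at its stop; starts at 0 to 0.015. It slides with about 2 N of friction and stays where it is left. Its front is 250 mm wide, 12 mm thick, its upper edge 155 mm above the bench and 64 mm above the drawer's floor; side walls rise 32 mm above the floor
- top_drawer_pull (a point): middle of the top drawer's steel bar handle: a horizontal bar, 10 mm diameter, 110 mm long along y, a post at each end, 40 mm of clear space between bar and drawer front. It is 130 mm above the bench, 30 mm below the cabinet's top. Axes parallel to the cabinet's; moves with the drawer
- cradle (a point): middle of the empty cradle's floor in the top drawer, 91 mm above the bench, 134 mm behind the bar and 45 mm right of it seen from the robot; axes as the cabinet's. Two dark wooden ribs along x, 130 mm long, 6 wide, 7 high, 26 mm clear between them. Right drawer wall 60 mm away; to the left, from 80 mm, two fixed round punches 12 mm high. Drawer fully out: 73 mm in front of the cabinet's front
- punch_mid (a point): centre of the punch: a plain steel bar tool 110 mm long along its x axis, 18 x 18 mm square from x = -55 to +30 mm, then a 14 mm round tip to +55 mm; about 0.25 kg, mass centre about 6 mm to the -x side. It lies loose on the steel block, 9 mm above the block's top, z up, x roughly away from the robot; the bosses are on its +y side
- punch: the same punch; origin under its middle, on its underside, axes as at punch_mid
- block: dark steel bench block, 130 (x) x 160 (y) x 55 mm high, fixed on a dark wooden board 18 mm thick, its top 73 mm above the bench; origin at the centre of its underside. It stands on the other side of the bench from the cabinet
- boss1: turned brass boss (flanged button), 30 mm diameter, 12 mm high, standing loose on the steel block about 95 mm to the +y side of the punch; origin at the centre of its underside. Not to be disturbed
- boss2: turned brass boss (flanged button), 30 mm diameter, 12 mm high, standing loose on the steel block about 95 mm to the +y side of the punch; origin at the centre of its underside. Not to be disturbed
- boss3: turned brass boss (flanged button), 30 mm diameter, 12 mm high, standing loose on the steel block about 95 mm to the +y side of the punch; origin at the centre of its underside. Not to be disturbed
- hammer: small ball-pein hammer, 180 mm long along x, 28 mm high, wooden handle towards the robot, lying loose on the wooden board beyond the block; origin under the handle, 30 mm from its end. Not to be disturbed
- low_drawer (a joint): travel of the lower drawer in m, 0 shut; same handle 75 mm lower (55 mm above the bench). It starts shut and must stay shut
Things that resemble listed ones, but are neither listed nor needed, are in the scene too. There is more than one size of the punch; the job needs the smallest.

How it is judged (in metres and radians):
On the way, in this order (a step that is already met when the one before it is completed fails the run):
1. the top drawer is pulled out to its stop (value of joint top_drawer above 0.145 m), for 0.2 s.
2. the punch lies in the cradle of the drawn-out drawer, let go (y of punch_mid in the frame of cradle between -0.006 and 0.006 m and z of punch_mid in the frame of cradle between 0.004 and 0.013 m and x of punch_mid in the frame of cradle between -0.03 and 0.035 m and angle between the x axis of punch_mid and the x axis of cradle, either way round below 0.15 rad and contact force between the fingers and punch below 0.1 N and value of joint top_drawer above 0.1 m), for 0.2 s.
At the end, for the whole second after the job is handed in: Top drawer home within 5 mm, lower one within 10 mm; punch at rest in the cradle, let go: its centre within 6 mm of the cradle's middle line, 4 to 13 mm above its floor, at most 30 mm nearer or 35 mm farther along it than its middle, parallel to the ribs within 0.15 rad, either way round (y of punch_mid in the frame of cradle between -0.006 and 0.006 m and z of punch_mid in the frame of cradle between 0.004 and 0.013 m and x of punch_mid in the frame of cradle between -0.03 and 0.035 m and angle between the x axis of punch_mid and the x axis of cradle, either way round below 0.15 rad and contact force between the fingers and punch below 0.1 N and value of joint top_drawer below 0.005 m and value of joint low_drawer below 0.01 m and linear speed of punch below 0.02 m/s); the robot touches nothing.
It fails at once if a brass boss is moved by more than 15 mm (distance of any of boss1, boss2, boss3 from where it was at the start of the episode above 0.015 m).
It fails at once if the hammer is moved by more than 20 mm (distance of hammer from where it was at the start of the episode above 0.02 m).
It fails at once if the lower drawer is pulled open by more than 20 mm (value of joint low_drawer above 0.02 m).
It also fails if it takes over 67 s, if anything falls off the work surface, if the arm or the gripper's body presses on something with over 40 N, if the wrist force passes 120 N, or if a joint passes its speed limit or range.

### The arm

A 6-joint arm with a two-finger parallel gripper is mounted at the origin on the work surface. World frame = base frame: x ahead of the robot, y to its left, z up, the work surface at z = 0. Lengths are in m, angles in degrees, forces in N, time in s.
With the tool pointing down it reaches from about 0.25 to 0.775 m from the base axis. Payload 8.9 kg.
Tool frame: the origin (TCP) lies midway between the tips of the shut fingers; the grasp point (between the pads) lies 19 mm behind it; z points along the fingers, y is the direction in which the jaws open and shut (so a half turn about z gives the same grasp; the last joint's range is limited). The gripper opens to 85 mm and grips with 20 to 120 N. Pads are 22 mm wide; open, the fingers measure 114 mm over their backs; the gripper's body (76 mm by 85 mm) begins 54 mm behind the grasp point. The pads swing forward as they close: fully open they stand 13 mm farther back than shut.
Start: joints at [58.596, 16.656, -8.789, 64.555, 0, 82.019], TCP at [0.209, 0.482, 0.231] pointing down, gripper open.
Joint ranges: [-144.48, 144.48], [-52.06, 99.96], [-74.48, 78.29], [-112.23, 115.85], [-86.99, 84.42], [-180, 180]. Speed limits (degrees/s): [127.2, 127.2, 159.86, 180, 180, 180].

### API

Orientations are given as [roll, pitch, yaw] about the fixed x, y, z axes, in that order (R = Rz(yaw) Ry(pitch) Rx(roll)).
In Python, from plant import ctrl, imaging, workorder gives the robot as it stands.
- The arm moves only by the tool step_arm, never from a script. Its argument "deltas" is a list of rows, each a list of 7 numbers: the opening, from 0 (shut) to 1 (fully open), then the shift along the tool's x, y, z in units of 40 mm (1.0 is 40 mm), then the turn, a rotation vector about the tool's x, y, z in rad. In form: [[hand, x, y, z, wx, wy, wz], ...]. A call has 1 to 20 rows; each row shifts and turns the pose as measured when the row begins, along the tool's axes as they then stand; what a row does not reach is not made up. A row lasts 1/12 s, in which the tool goes at most 41.7 mm and 7.16 degrees, less where a joint would pass 70% of its speed; a pose out of reach is approached as far as the arm can. A call is refused whole if a number of a shift passes 1 or a number of a turn 0.125, either way. A call with a gripper value outside its range is refused whole. The fingers move at their own pace and stop on an object; the grip force is fixed at half the most. Time passes only in rows, so rows that do not move let the fingers close. It gives the time, the measured TCP pose, the force and the opening at its end, in the units of the state.
- ctrl.get_state(): the state, without advancing time (a new reading comes with each control period).
- imaging.get_image(name): name is "side" or "top"; returns the picture (400x640x3 uint8, red, green, blue); there is no depth.
- imaging.camera_model(name): a dict with "camera_matrix" (3x3 intrinsics, pixels), "k1" (the pictures are not rectified: a ray, as slopes to the right and down, at radius r is drawn at 1 + k1 r^2 times it, then the intrinsics apply), "R" (3x3) and "t" (3): a world point X has camera coordinates R X + t. Camera axes: x right, y down, z forward; pixel columns grow to the right and rows downward; lengths in m; the calibration is good to about 2 mm. A picture is of the moment at which its call begins. camera_model takes no time and is no camera call.
- workorder.hand_in(): hands the job in, once; it reports no verdict.
The state is a dict: "time_s": time; "joints": joint angles; "qd": joint speeds; "effort": joint torques, N m; "tool_pos": TCP position; "tool_rot": TCP orientation; "wrist_force": force on the tool from outside, world axes, zero at the start; "torque": the same for the moment, N m; "width": finger opening in m.
Only numpy, scipy, OpenCV 4.12 (cv2) and the standard library are available. Lean on these libraries where they do the work, as an engineer would, in place of code of your own. Each camera call takes 0.05 s, during which the arm holds its last target. There are 200 camera calls.

## Working session

There is one attempt and no reset: what is moved stays moved. The work goes in short steps, Python scripts to look and compute and a tool call to move; the robot and the scene stay as the last step left them, time stands still between calls to the robot, and variables do not carry over. Pictures are saved under pics/ and viewed, and the job is handed in when it is done.

Besides the shell and the picture viewer there is one more tool, called after "Call:" as name(argument=value, ...), one argument or row to a line, values as JSON. step_arm: Moves the arm, as the interface text tells. Its arguments: {"type":"object","properties":{"deltas":{"type":"array","items":{"type":"array","items":{"type":"number"}}}},"required":["deltas"]}

```bash
mkdir -p pics; ls
python3 - <<'E'
from plant import ctrl, imaging
import cv2
for n in ("side","top"):
    im=imaging.get_image(n); cv2.imwrite(f"pics/{n}0.png",cv2.cvtColor(im,cv2.COLOR_RGB2BGR))
    print(n,imaging.camera_model(n))
print(ctrl.get_state())
E
```

```text
pics
side {'camera_matrix': array([[425.8882242 ,   0.        , 318.20132703],
       [  0.        , 425.8882242 , 198.17756153],
       [  0.        ,   0.        ,   1.        ]]), 'k1': -0.09707582825502883, 'R': array([[ 0.90631471, -0.42218094,  0.01889158],
       [-0.26572768, -0.60406947, -0.75132474],
       [ 0.32860681,  0.67591665, -0.65966222]]), 't': array([-0.55999553,  0.20923107,  0.94457618])}
top {'camera_matrix': array([[368.4347524 ,   0.        , 324.13707889],
       [  0.        , 368.4347524 , 201.81340732],
       [  0.        ,   0.        ,   1.        ]]), 'k1': -0.03986488707126311, 'R': array([[-0.02540313, -0.99967444, -0.00238736],
       [-0.98542686,  0.02544273, -0.16818612],
       [ 0.1681921 , -0.00191989, -0.98575237]]), 't': array([-0.02028411,  0.59524479,  0.80870435])}
{'time_s': 0.1, 'joints': array([ 5.85975986e+01,  1.66830467e+01, -8.82380097e+00,  6.45549074e+01,
       -4.59333262e-04,  8.20187932e+01]), 'qd': array([ 0.00396832, -0.01889223,  0.19859267, -0.01103717, -0.00482084,
        0.024181  ]), 'effort': array([ 1.90120423e-03, -5.37977028e+01,  3.31918430e+01,  9.26464854e-03,
       -2.21370728e-04, -2.29335791e-05]), 'tool_pos': array([0.20848777, 0.48143165, 0.23083297]), 'tool_rot': array([-1.79938779e+02, -8.11970322e-03,  1.56578801e+02]), 'wrist_force': array([ 0.44852511,  0.10836616, -0.50535314]), 'torque': array([0.03021194, 0.03082843, 0.00401655]), 'width': 0.0855732980838872}
```

View pics/side0.png

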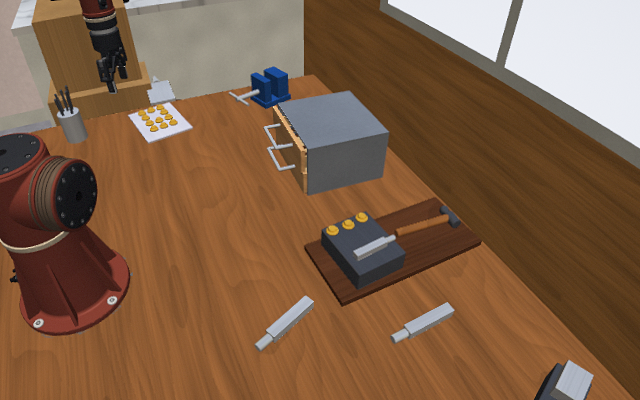

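View pics/top0.png

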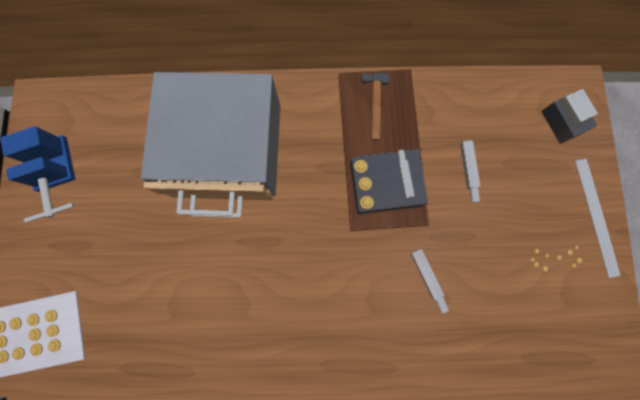

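```bash
cat > h.py <<'E'
from plant import ctrl, imaging
import cv2, numpy as np
def cam(n):
    m=imaging.camera_model(n); return m["camera_matrix"],m["k1"],m["R"],m["t"]
def proj(n,X):
    K,k,R,t=cam(n)
    return cv2.projectPoints(np.atleast_2d(np.float64(X)),cv2.Rodrigues(R)[0],t,K,np.array([k,0,0,0.]))[0][:,0]
def back(n,uv,z):
    K,k,R,t=cam(n); uv=np.atleast_2d(np.float64(uv))
    p=cv2.undistortPoints(uv[:,None],K,np.array([k,0,0,0.]))[:,0]
    d=np.c_[p,np.ones(len(p))]@R; c=-R.T@t
    return c+d*((z-c[2])/d[:,2])[:,None]
def snap(n,name,box=None,s=1):
    im=cv2.cvtColor(imaging.get_image(n),cv2.COLOR_RGB2BGR)
    if box: x0,y0,x1,y1=box; im=im[y0:y1,x0:x1]
    cv2.imwrite(f"pics/{name}.png",cv2.resize(im,None,fx=s,fy=s,interpolation=cv2.INTER_CUBIC))
E
python3 - <<'E'
from h import *
snap("top","tblk",(340,130,490,230),5)
snap("top","tcab",(130,60,290,230),3.5)
snap("side","sblk",(300,190,490,320),4)
snap("side","scab",(240,80,400,200),5)
E
```

```text
(no output)
```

View pics/tblk.png

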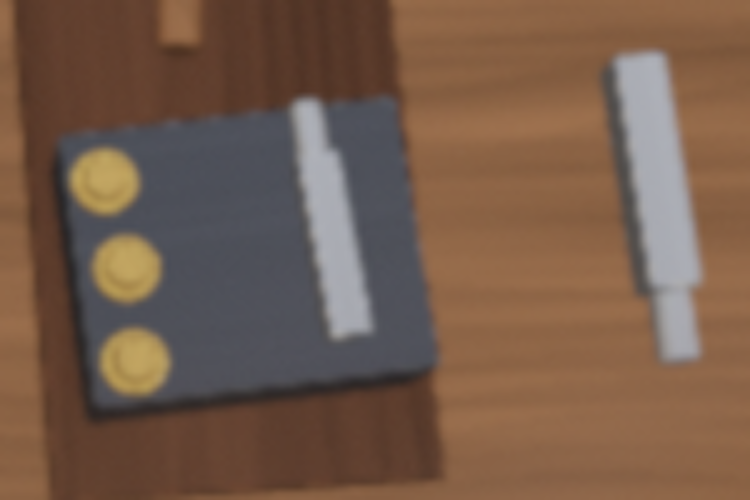

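View pics/tcab.png

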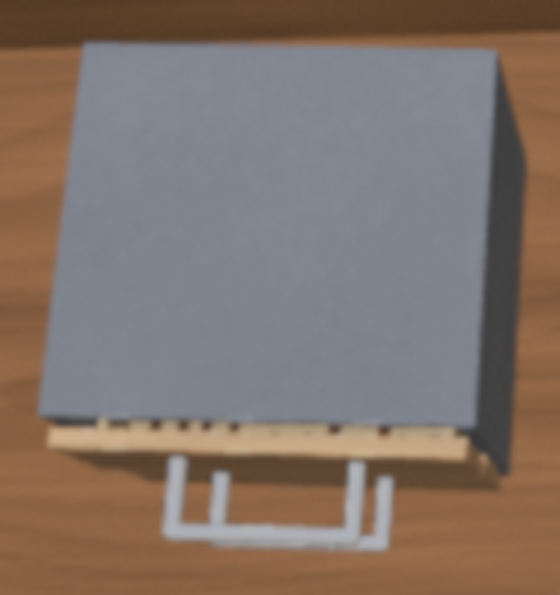

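View pics/sblk.png

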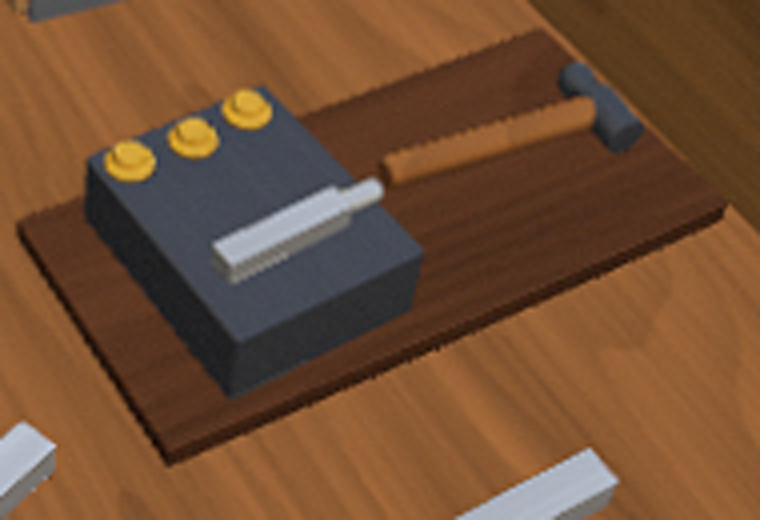

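View pics/scab.png

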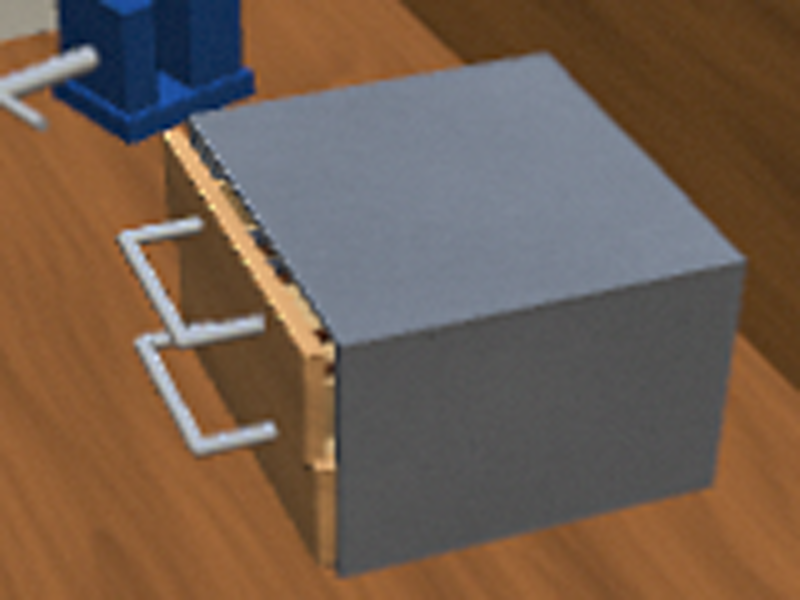

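Run:
```python
from h import *
np.set_printoptions(precision=4,suppress=True)
T=lambda p,s,o:np.array(p)/s+np.array(o)
a=back("top",T([(352,334),(322,152),(307,98)],5,(340,130)),.090);print("punch top",a)
a=back("side",T([(223,250),(337,193)],4,(300,190)),.091);print("side punch left top edge",a)
a=back("side",T([(232,264),(350,207)],4,(300,190)),.091);print("side punch right top edge",a)
a=back("top",T([(105,181),(126,268),(135,361)],5,(340,130)),.085);print("boss",a)
c=back("top",T([(85,43),(496,50),(475,425),(40,413)],3.5,(130,60)),.16);print("cab",c)
c2=back("side",T([(190,116),(548,53),(745,262),(340,347)],5,(240,80)),.16);print("cab side FL,BL,BR,FR",c2)
for q in (c,c2[[1,2,3,0]]):
    print(q.mean(0), np.degrees(np.arctan2(*( (q[0]+q[1]-q[2]-q[3])[[1,0]]))),np.linalg.norm(q-np.roll(q,1,0),axis=1))
print("bar top",back("top",T([(167,534),(358,536)],3.5,(130,60)),.130))
print("bar side",back("side",T([(124,239),(184,335)],5,(240,80)),.130))
print("front top edge",back("top",T([(48,445),(466,455)],3.5,(130,60)),.155))
for n in("top","side"):
    K,k,R,t=cam(n);print(n,-R.T@t)
```

```text
punch top [[ 0.5941 -0.2282  0.09  ]
 [ 0.6784 -0.22    0.09  ]
 [ 0.7041 -0.2148  0.09  ]]
side punch left top edge [[ 0.6005 -0.2274  0.091 ]
 [ 0.6803 -0.2164  0.091 ]]
side punch right top edge [[ 0.6002 -0.2383  0.091 ]
 [ 0.6813 -0.2287  0.091 ]]
boss [[ 0.6686 -0.1214  0.085 ]
 [ 0.6279 -0.1291  0.085 ]
 [ 0.5853 -0.1313  0.085 ]]
cab [[0.8737 0.3299 0.16  ]
 [0.8596 0.0713 0.16  ]
 [0.6214 0.0835 0.16  ]
 [0.6358 0.3427 0.16  ]]
cab side FL,BL,BR,FR [[0.6395 0.3413 0.16  ]
 [0.8786 0.3294 0.16  ]
 [0.8619 0.0685 0.16  ]
 [0.6235 0.0818 0.16  ]]
[0.7476 0.2069 0.16  ] -2.9920233588490244 [0.2383 0.259  0.2385 0.2596]
[0.7509 0.2053 0.16  ] -3.0106402739684928 [0.2394 0.2614 0.2387 0.26  ]
bar top [[0.5658 0.2752 0.13  ]
 [0.5617 0.1588 0.13  ]]
bar side [[0.5708 0.2715 0.13  ]
 [0.5679 0.1656 0.13  ]]
front top edge [[0.6173 0.3392 0.155 ]
 [0.6046 0.0896 0.155 ]]
top [ 0.45   -0.0339  0.8972]
side [ 0.2527 -0.7485  0.7909]
```

Three bars could be taken for the punch, at top-image pixels (404,173), on the block, (471,170) on the bench and (430,280) on the bench. The one on the block matches: it is the smallest at about 110 mm, it lies on the block, and its tip points away from the robot. The close crop confirms this. The upper handle bar is at about (0.567, 0.218), and the cabinet is turned by -3°.

Next I turn the tool so its jaws lie along the cabinet's x axis.

Call:
step_arm(
  deltas=[
    [0.5,0,0,0,0,0,0.1215],
    [0.5,0,0,0,0,0,0.1215],
    [0.5,0,0,0,0,0,0.1215],
    [0.5,0,0,0,0,0,0.1215],
    [0.5,0,0,0,0,0,0.1215],
    [0.5,0,0,0,0,0,0.1215],
    [0.5,0,0,0,0,0,0.1215],
    [0.5,0,0,0,0,0,0.1215],
    [0.5,0,0,0,0,0,0.1215],
    [0.5,0,0,0,0,0,0.1215],
    [0.5,0,0,0,0,0,0],
    [0.5,0,0,0,0,0,0],
  ],
)

```text
time_s: 1.3
tool_pos: [0.2083, 0.481, 0.2302]
tool_rot: [-179.9, 0.1, 85.0]
wrist_force: [0.5, -0.1, 0.6]
width: 0.0427
```

```bash
cat >> h.py <<'E'
from scipy.spatial.transform import Rotation as Ro
def togo(pos,yaw):
    """remaining shift (tool axes, in units of 40 mm) and turn (rad) to a tool-down pose"""
    s=ctrl.get_state(); R=Ro.from_euler("xyz",s["tool_rot"],degrees=True); G=Ro.from_euler("xyz",[180,0,yaw],degrees=True)
    print("t",s["time_s"],"pos",s["tool_pos"].round(4),"rot",s["tool_rot"].round(2),"F",s["wrist_force"].round(1),"w",round(s["width"],4))
    print("shift",(R.inv().apply(np.array(pos)-s["tool_pos"])/.04).round(3),"turn",(R.inv()*G).as_rotvec().round(4))
E
python3 -c "
from h import *
togo((.567,.218,.231),87)"
```

```text
t 1.3 pos [0.2083 0.481  0.2302] rot [-1.7994e+02  1.3000e-01  8.4970e+01] F [ 0.5 -0.1  0.6] w 0.0427
shift [-5.763  9.51  -0.017] turn [-0.0011  0.0022 -0.0354]
```

Call:
step_arm(
  deltas=[
    [0.5,-0.48,0.79,0,0,0,-0.035],
    [0.5,-0.48,0.79,0,0,0,0],
    [0.5,-0.48,0.79,0,0,0,0],
    [0.5,-0.48,0.79,0,0,0,0],
    [0.5,-0.48,0.79,0,0,0,0],
    [0.5,-0.48,0.79,0,0,0,0],
    [0.5,-0.48,0.79,0,0,0,0],
    [0.5,-0.48,0.79,0,0,0,0],
    [0.5,-0.48,0.79,0,0,0,0],
    [0.5,-0.48,0.79,0,0,0,0],
    [0.5,0,0,0,0,0,0],
    [0.5,0,0,0,0,0,0],
  ],
)

```text
time_s: 2.3
tool_pos: [0.5314, 0.2696, 0.2292]
tool_rot: [180.0, 0.0, 90.5]
wrist_force: [-0.5, 0.8, 0.1]
width: 0.0428
```

```bash
python3 -c "
from h import *
togo((.567,.218,.19),87)"
```

```text
t 2.3 pos [0.5314 0.2696 0.2292] rot [1.7999e+02 1.0000e-02 9.0510e+01] F [-0.5  0.8  0.1] w 0.0428
shift [-1.298  0.877  0.981] turn [0.0002 0.0001 0.0613]
```

Call:
step_arm(
  deltas=[
    [0.5,-0.43,0.29,0.33,0,0,0.06],
    [0.5,-0.43,0.29,0.33,0,0,0],
    [0.5,-0.43,0.29,0.33,0,0,0],
    [0.5,0,0,0,0,0,0],
    [0.5,0,0,0,0,0,0],
  ],
)

```text
time_s: 2.72
tool_pos: [0.5646, 0.2172, 0.1884]
tool_rot: [180.0, -0.0, 87.9]
wrist_force: [0.2, 0.2, 0.6]
width: 0.0425
```

```bash
python3 -c "
from h import *
togo((.567,.218,.111),87)
snap('side','a1',(220,60,400,200),4)
snap('top','a2',(130,100,290,230),4)"
```

```text
t 2.7167 pos [0.5646 0.2172 0.1884] rot [ 1.7997e+02 -5.0000e-02  8.7890e+01] F [0.2 0.2 0.6] w 0.0425
shift [0.021 0.058 1.936] turn [ 0.0005 -0.0009  0.0155]
```

View pics/a1.png

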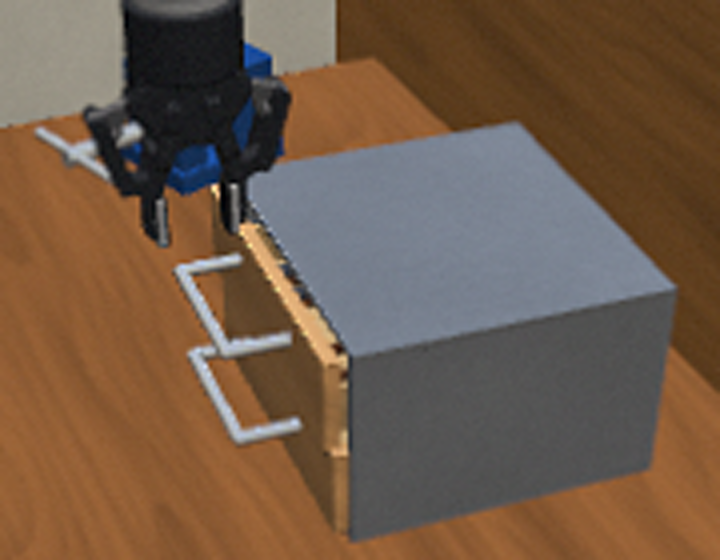

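View pics/a2.png

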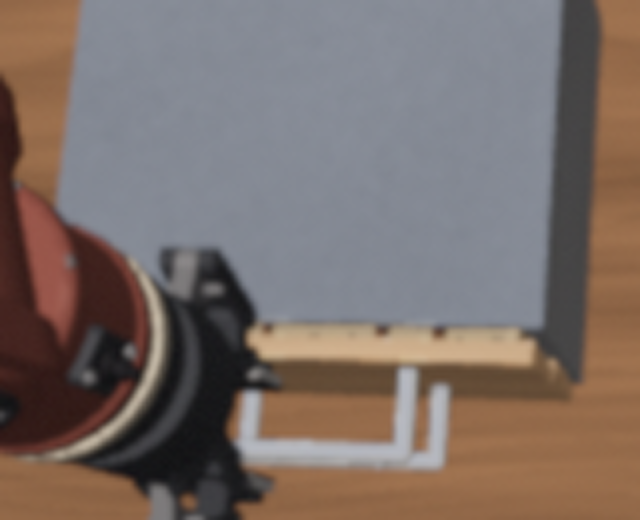

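The fingers straddle the upper bar: the side crop shows fingertips at (160,240) and (232,230), with the bar between (180,270) and (228,350). I descend and close.

Call:
step_arm(
  deltas=[
    [0.5,0.02,0.05,0.4,0,0,0.015],
    [0.5,0,0,0.4,0,0,0],
    [0.5,0,0,0.4,0,0,0],
    [0.5,0,0,0.4,0,0,0],
    [0.5,0,0,0.3,0,0,0],
    [0.5,0,0,0,0,0,0],
    [0,0,0,0,0,0,0],
    [0,0,0,0,0,0,0],
    [0,0,0,0,0,0,0],
    [0,0,0,0,0,0,0],
    [0,0,0,0,0,0,0],
    [0,0,0,0,0,0,0],
  ],
)

```text
time_s: 3.82
tool_pos: [0.5656, 0.2284, 0.1184]
tool_rot: [179.4, -0.3, 88.0]
wrist_force: [1.6, 0.3, -7.0]
width: 0.0075
```

```bash
python3 -c "
from h import *
togo((.567,.218,.111),87)
snap('side','b1',(220,60,400,200),4)"
```

```text
t 3.8167 pos [0.5656 0.2284 0.1184] rot [179.39  -0.26  88.  ] F [ 1.6  0.3 -7. ] w 0.0075
shift [-0.259  0.041  0.184] turn [ 0.0106 -0.0047  0.0174]
```

View pics/b1.png

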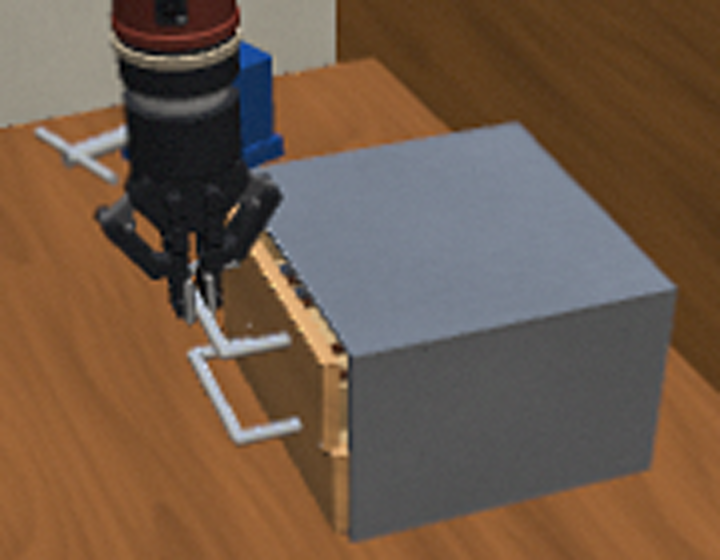

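The gripper holds the bar (width 7.5 mm). I pull the drawer out.

Call:
step_arm(
  deltas=[
    [0,0,-0.25,0,0,0,0],
    [0,0,-0.4,0,0,0,0],
    [0,0,-0.4,0,0,0,0],
    [0,0,-0.4,0,0,0,0],
    [0,0,-0.4,0,0,0,0],
    [0,0,-0.4,0,0,0,0],
    [0,0,-0.4,0,0,0,0],
    [0,0,-0.2,0,0,0,0],
    [0,0,-0.1,0,0,0,0],
    [0,0,0,0,0,0,0],
  ],
)

```text
time_s: 4.7
tool_pos: [0.4489, 0.2346, 0.1184]
tool_rot: [178.8, -0.7, 87.9]
wrist_force: [0.2, 0.4, -7.8]
width: 0.0074
```

Call:
step_arm(
  deltas=[
    [0,0,-0.2,0,0,0,0],
    [0,0,-0.2,0,0,0,0],
    [0,0,-0.15,0,0,0,0],
    [0,0,-0.1,0,0,0,0],
    [0,0,-0.1,0,0,0,0],
    [0,0,-0.1,0,0,0,0],
    [0,0,-0.1,0,0,0,0],
    [0,0,-0.1,0,0,0,0],
  ],
)

```text
time_s: 5.37
tool_pos: [0.4227, 0.236, 0.1185]
tool_rot: [177.0, -0.6, 87.6]
wrist_force: [20.6, 0.1, -25.8]
width: 0.0075
```

The drawer is at its stop: the force rose to 20 N, at the predicted x of 0.423. I hold there, then release and rise.

Call:
step_arm(
  deltas=[
    [0,0,0,0,0,0,0],
    [0,0,0,0,0,0,0],
    [0,0,0,0,0,0,0],
    [0.45,0,0,0,0,0,0],
    [0.45,0,0,0,0,0,0],
    [0.45,0,0,0,0,0,0],
    [0.45,0,0,0,0,0,0],
    [0.45,0,0,0,0,0,0],
    [0.45,0,0,-0.3,0,0,0],
    [0.45,0,0,-0.6,0,0,0],
    [0.45,0,0,-0.8,0,0,0],
    [0.45,0,0,-0.8,0,0,0],
    [0.45,0,0,-0.6,0,0,0],
    [0.45,0,0,0,0,0,0],
  ],
)

```text
time_s: 6.53
tool_pos: [0.414, 0.2345, 0.2485]
tool_rot: [177.1, -0.6, 87.6]
wrist_force: [0.3, 0.3, 0.2]
width: 0.0385
```

```bash
python3 -c "
from h import *
togo((.6435,-.2225,.24),-173.5)"
```

```text
t 6.5333 pos [0.414  0.2345 0.2485] rot [177.05  -0.55  87.61] F [0.3 0.3 0.2] w 0.0385
shift [-11.177   6.195   0.424] turn [ 0.0463  0.0372 -1.7258]
```

Call:
step_arm(
  deltas=[
    [0.7,0,0,0,0.046,0.037,-0.12],
    [0.7,0,0,0,0,0,-0.123],
    [0.7,0,0,0,0,0,-0.123],
    [0.7,0,0,0,0,0,-0.123],
    [0.7,0,0,0,0,0,-0.123],
    [0.7,0,0,0,0,0,-0.123],
    [0.7,0,0,0,0,0,-0.123],
    [0.7,0,0,0,0,0,-0.123],
    [0.7,0,0,0,0,0,-0.123],
    [0.7,0,0,0,0,0,-0.123],
    [0.7,0,0,0,0,0,-0.123],
    [0.7,0,0,0,0,0,-0.123],
    [0.7,0,0,0,0,0,-0.123],
    [0.7,0,0,0,0,0,-0.123],
    [0.7,0,0,0,0,0,0],
    [0.7,0,0,0,0,0,0],
  ],
)

```text
time_s: 7.87
tool_pos: [0.4134, 0.2344, 0.2459]
tool_rot: [177.6, 0.7, -172.5]
wrist_force: [0.0, 0.0, 0.2]
width: 0.0594
```

```bash
python3 -c "
from h import *
togo((.6455,-.2245,.22),-173)"
```

```text
t 7.8667 pos [0.4134 0.2344 0.2459] rot [ 177.58    0.74 -172.48] F [0.  0.  0.2] w 0.0594
shift [ -4.244 -12.152   0.19 ] turn [0.0423 0.0128 0.0093]
```

Call:
step_arm(
  deltas=[
    [0.7,-0.3,-0.86,0,0.042,0.013,0.009],
    [0.7,-0.3,-0.86,0,0,0,0],
    [0.7,-0.3,-0.86,0,0,0,0],
    [0.7,-0.3,-0.86,0,0,0,0],
    [0.7,-0.3,-0.86,0,0,0,0],
    [0.7,-0.3,-0.86,0,0,0,0],
    [0.7,-0.3,-0.86,0,0,0,0],
    [0.7,-0.3,-0.86,0,0,0,0],
    [0.7,-0.3,-0.86,0,0,0,0],
    [0.7,-0.3,-0.86,0,0,0,0],
    [0.7,-0.3,-0.86,0,0,0,0],
    [0.7,-0.3,-0.86,0,0,0,0],
    [0.7,-0.3,-0.86,0,0,0,0],
    [0.7,0,0,0,0,0,0],
    [0.7,0,0,0,0,0,0],
  ],
)

```text
time_s: 9.12
tool_pos: [0.6198, -0.217, 0.2393]
tool_rot: [180.0, -0.1, -176.6]
wrist_force: [0.2, -0.3, -0.4]
width: 0.0597
```

```bash
python3 -c "
from h import *
togo((.6455,-.2245,.14),-173)
snap('top','c1',(120,60,300,310),2.4)
snap('top','c3',(330,80,480,230),4)
snap('side','c2',(220,60,400,200),4)"
```

```text
t 9.1167 pos [ 0.6198 -0.217   0.2393] rot [ 1.7999e+02 -1.0000e-01 -1.7662e+02] F [ 0.2 -0.3 -0.4] w 0.0597
shift [-0.634 -0.224  2.481] turn [ 0.0002 -0.0017 -0.0632]
```

View pics/c1.png

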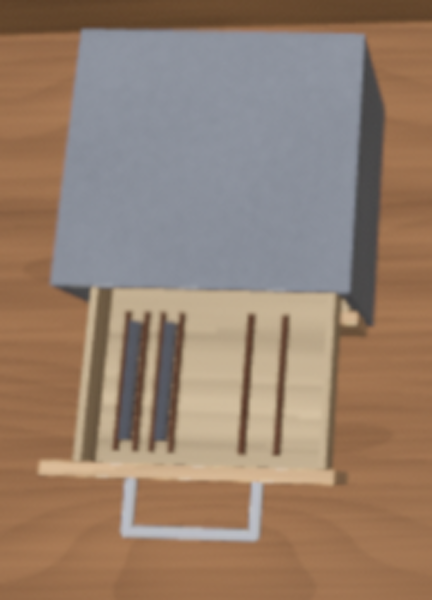

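View pics/c2.png

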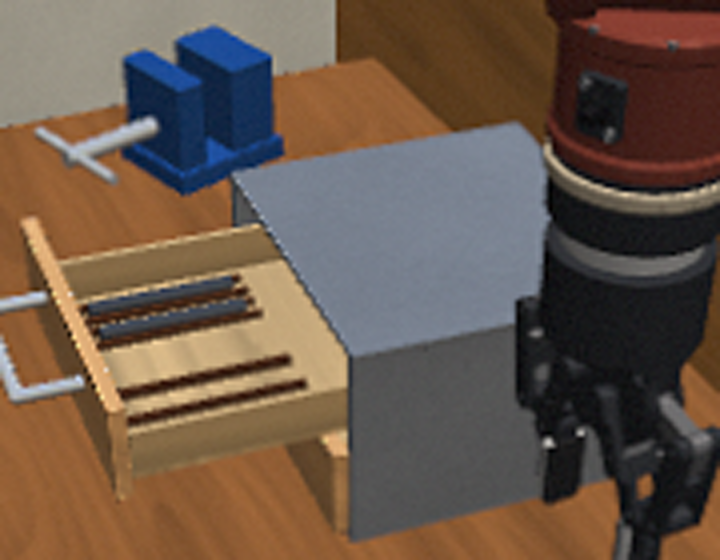

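View pics/c3.png

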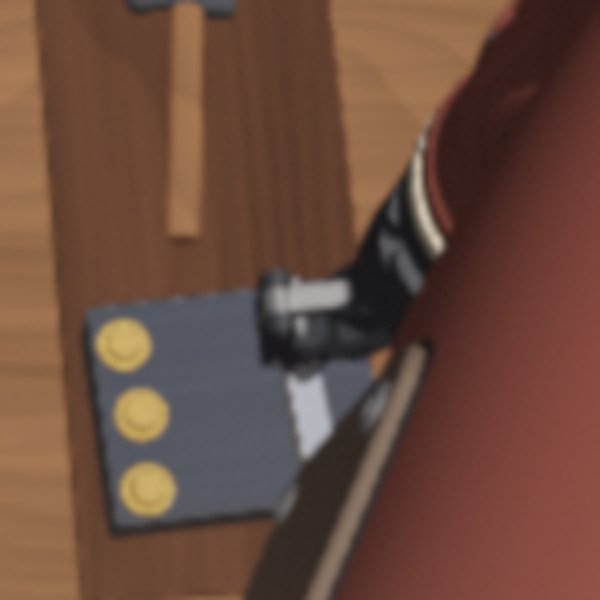

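The drawer is fully out. The cradle ribs show in the top crop at (251,315)-(242,453) and (285,317)-(277,455). I go down over the punch.

Call:
step_arm(
  deltas=[
    [0.7,-0.32,-0.11,0.6,0,0,-0.063],
    [0.7,-0.32,-0.11,0.6,0,0,0],
    [0.7,0,0,0.6,0,0,0],
    [0.7,0,0,0.6,0,0,0],
    [0.7,0,0,0,0,0,0],
    [0.7,0,0,0,0,0,0],
  ],
)

```text
time_s: 9.77
tool_pos: [0.6473, -0.2138, 0.146]
tool_rot: [-179.9, 0.2, -172.5]
wrist_force: [-0.5, -0.1, 1.4]
width: 0.0598
```

Run:
```python
from h import *
togo((.6455,-.2245,.078),-173)
snap('side','d1',(320,170,460,290),5)
T=lambda p,s,o:np.array(p)/s+np.array(o)
c=back("top",T([(251,315),(242,453),(285,317),(277,455)],2.4,(120,60)),.098);print("ribs top",c,c.mean(0))
c=back("side",T([(291,358),(122,394),(306,384),(130,421)],4,(220,60)),.098);print("ribs side",c,c.mean(0))
a=np.radians(-3);print("model",np.array([.749,.206])-.193*np.array([np.cos(a),np.sin(a)])-.045*np.array([-np.sin(a),np.cos(a)]))
```

```text
t 9.7667 pos [ 0.6473 -0.2138  0.146 ] rot [-179.88    0.21 -172.47] F [-0.5 -0.1  1.4] w 0.0598
shift [ 0.086 -0.257  1.7  ] turn [-0.0021  0.0037  0.0093]
ribs top [[0.61588716 0.18485981 0.098     ]
 [0.48920108 0.1905983  0.098     ]
 [0.61316581 0.1532344  0.098     ]
 [0.4866852  0.15885965 0.098     ]] [0.55123481 0.17188804 0.098     ]
ribs side [[0.6201379  0.18014204 0.098     ]
 [0.49704314 0.18680612 0.098     ]
 [0.61768052 0.1468033  0.098     ]
 [0.49234765 0.15507084 0.098     ]] [0.5568023  0.16720558 0.098     ]
model [0.55390938 0.17116251]
```

View pics/d1.png

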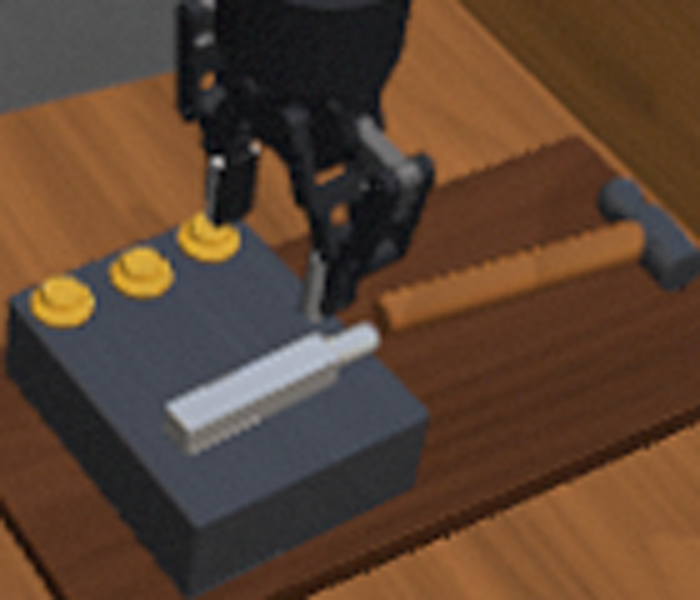

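Call:
step_arm(
  deltas=[
    [0.7,0.09,-0.26,0.2,0,0,0.009],
    [0.7,0,0,0.2,0,0,0],
    [0.7,0,0,0.2,0,0,0],
    [0.7,0,0,0,0,0,0],
  ],
)

```text
time_s: 10.15
tool_pos: [0.6469, -0.2257, 0.1256]
tool_rot: [-179.7, 0.5, -173.0]
wrist_force: [-0.1, -1.0, -0.8]
width: 0.0597
```

Run:
```python
from h import *
togo((.6455,-.2245,.078),-173)
snap('side','d2',(320,170,460,290),5)
print((proj('side',[(.6455,-.2245,.091),(.6515,-.224,.091)])-[320,170])*5)
```

```text
t 10.15 pos [ 0.6469 -0.2257  0.1256] rot [-179.67    0.54 -173.01] F [-0.1 -1.  -0.8] w 0.0597
shift [0.042 0.042 1.19 ] turn [-0.0058  0.0095 -0.0002]
[[264.11374821 376.72991992]
 [275.14117305 371.88409629]]
```

View pics/d2.png

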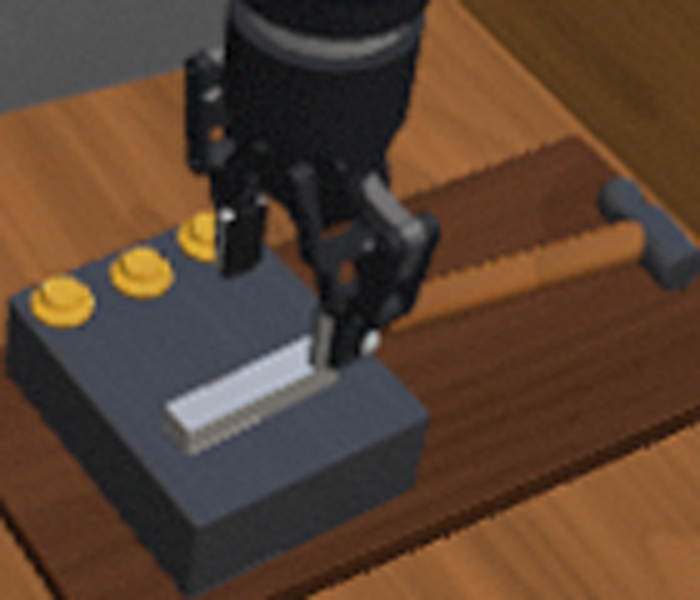

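The finger on the right is outside the punch and the other is well clear of the bosses. I go down and close.

Call:
step_arm(
  deltas=[
    [0.7,0.04,0.03,0.3,0,0.009,0],
    [0.7,0,0,0.3,0,0,0],
    [0.7,0,0,0.25,0,0,0],
    [0.7,0,0,0.2,0,0,0],
    [0.7,0,0,0,0,0,0],
  ],
)

```text
time_s: 10.62
tool_pos: [0.646, -0.2254, 0.0819]
tool_rot: [-179.6, 0.1, -173.0]
wrist_force: [-0.2, 0.1, -0.8]
width: 0.0595
```

Run:
```python
from h import *
togo((.6455,-.2245,.077),-173)
snap('side','d3',(320,170,460,290),5)
```

```text
t 10.6167 pos [ 0.646  -0.2254  0.0819] rot [-1.7958e+02  8.0000e-02 -1.7305e+02] F [-0.2  0.1 -0.8] w 0.0595
shift [0.011 0.024 0.122] turn [-0.0073  0.0014 -0.0008]
```

View pics/d3.png

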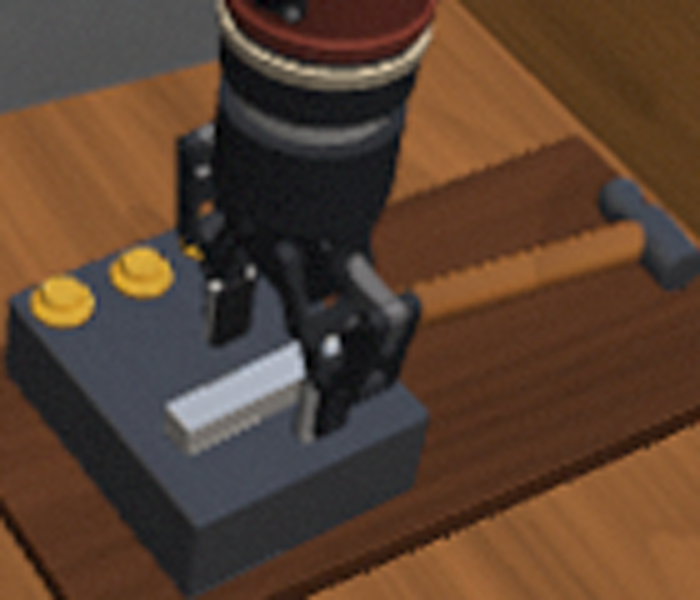

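Call:
step_arm(
  deltas=[
    [0.7,0,0,0.1,0,0,0],
    [0.7,0,0,0,0,0,0],
    [0,0,0,0,0,0,0],
    [0,0,0,0,0,0,0],
    [0,0,0,0,0,0,0],
    [0,0,0,0,0,0,0],
    [0,0,0,0,0,0,0],
    [0,0,0,0,0,0,0],
    [0,0,0,0,0,0,0],
  ],
)

```text
time_s: 11.42
tool_pos: [0.6472, -0.2257, 0.0801]
tool_rot: [-179.5, 0.2, -173.0]
wrist_force: [0.0, -1.0, -1.7]
width: 0.0165
```

Call:
step_arm(
  deltas=[
    [0,0,0,-0.15,0,0,0],
    [0,0,0,-0.4,0,0,0],
    [0,0,0,-0.7,0,0,0],
    [0,0,0,-0.8,0,0,0],
    [0,0,0,-0.8,0,0,0],
    [0,0,0,-0.8,0,0,0],
    [0,0,0,-0.8,0,0,0],
    [0,0,0,0,0,0,0],
    [0,0,0,0,0,0,0],
  ],
)

```text
time_s: 12.17
tool_pos: [0.6435, -0.2232, 0.2654]
tool_rot: [-179.7, -0.1, -173.1]
wrist_force: [-0.2, -0.3, -3.5]
width: 0.0164
```

Run:
```python
from h import *
togo((.549,.17,.255),177)
snap('side','e1',(300,100,480,290),4)
```

```text
t 12.1667 pos [ 0.6435 -0.2232  0.2654] rot [-1.7971e+02 -1.5000e-01 -1.7305e+02] F [-0.2 -0.3 -3.5] w 0.0164
shift [ 1.154 10.044  0.213] turn [-0.0052 -0.0021  0.1736]
```

View pics/e1.png

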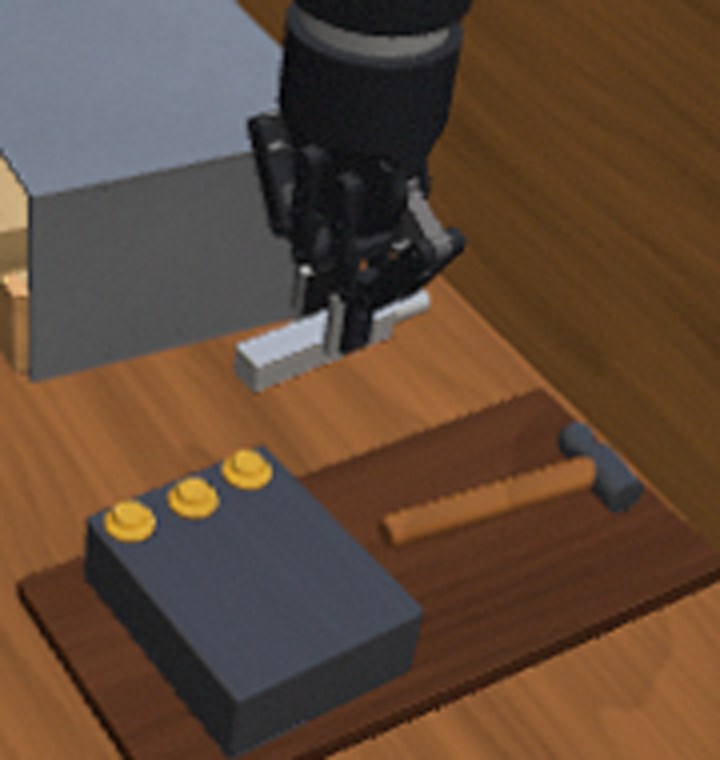

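The punch is held level. I carry it over to the drawer.

Call:
step_arm(
  deltas=[
    [0,0.1,0.4,0,0,0,0],
    [0,0.1,0.8,0,0,0,0],
    [0,0.1,0.85,0,0,0,0],
    [0,0.1,0.85,0,0,0,0],
    [0,0.1,0.85,0,0,0,0],
    [0,0.1,0.85,0,0,0,0],
    [0,0.1,0.85,0,0,0,0],
    [0,0.1,0.85,0,0,0,0],
    [0,0.1,0.85,0,0,0,0],
    [0,0.1,0.85,0,0,0,0],
    [0,0.1,0.8,0,0,0,0],
    [0,0,0.4,0,0,0,0],
    [0,0,0,0,0,0,0],
    [0,0,0,0,0,0,0],
  ],
)

```text
time_s: 13.38
tool_pos: [0.5409, 0.1513, 0.2449]
tool_rot: [-180.0, -1.6, -173.3]
wrist_force: [0.6, -0.1, -3.3]
width: 0.0161
```

Run:
```python
from h import *
togo((.549,.17,.17),177)
```

```text
t 13.3833 pos [0.5409 0.1513 0.2449] rot [-179.95   -1.61 -173.26] F [ 0.6 -0.1 -3.3] w 0.0161
shift [-0.308  0.442  1.865] turn [-0.0032 -0.028   0.17  ]
```

Call:
step_arm(
  deltas=[
    [0,-0.15,0.22,0.3,0,-0.028,0.085],
    [0,-0.15,0.22,0.4,0,0,0.085],
    [0,0,0,0.4,0,0,0],
    [0,0,0,0.4,0,0,0],
    [0,0,0,0.3,0,0,0],
    [0,0,0,0,0,0,0],
    [0,0,0,0,0,0,0],
  ],
)

```text
time_s: 13.97
tool_pos: [0.5507, 0.1634, 0.1655]
tool_rot: [-179.7, -0.2, 176.2]
wrist_force: [-0.2, 0.6, -2.4]
width: 0.0162
```

Run:
```python
from h import *
togo((.549,.17,.12),177)
snap('side','f1',(200,70,340,190),5)
snap('top','f2',(140,110,280,290),3.3)
```

```text
t 13.9667 pos [0.5507 0.1634 0.1655] rot [-179.69   -0.23  176.19] F [-0.2  0.6 -2.4] w 0.0162
shift [0.048 0.168 1.136] turn [-0.0054 -0.004  -0.0141]
```

View pics/f1.png

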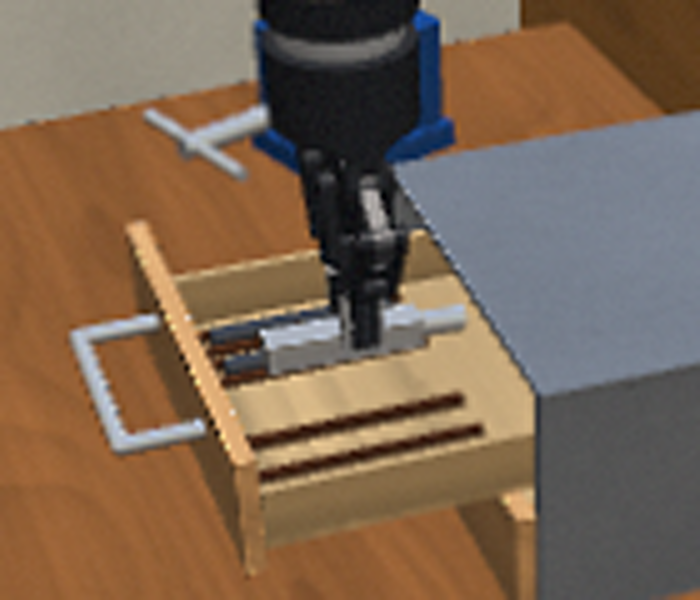

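View pics/f2.png

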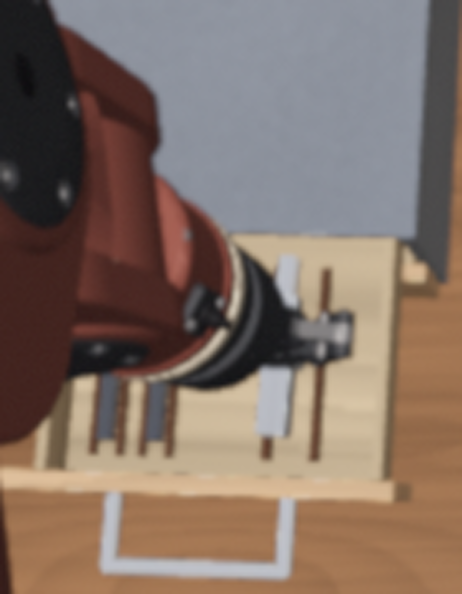

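Run:
```python
from h import *
np.set_printoptions(precision=4,suppress=True)
T=lambda p,s,o:np.array(p)/s+np.array(o)
print("top punch butt,tip",back("top",T([(274,435),(288,256)],3.3,(140,110)),.1765))
print("top right rib", back("top",T([(326,268),(315,460)],3.3,(140,110)),.098))
print("side butt top edge L,R", back("side",T([(264,334),(274,348)],5,(200,70)),.1765), "tip",back("side",T([(465,308)],5,(200,70)),.1745))
print("side butt bottom R", back("side",T([(274,374)],5,(200,70)),.1585))
print("side ribs",back("side",T([(462,399),(250,442),(482,430),(262,476)],5,(200,70)),.098))
```

```text
top punch butt,tip [[0.4987 0.1645 0.1765]
 [0.607  0.1581 0.1765]]
top right rib [[0.6151 0.1532 0.098 ]
 [0.4871 0.1588 0.098 ]]
side butt top edge L,R [[0.5049 0.1706 0.1765]
 [0.5055 0.1559 0.1765]] tip [[0.612  0.1547 0.1745]]
side butt bottom R [[0.505  0.1589 0.1585]]
side ribs [[0.6187 0.1792 0.098 ]
 [0.4959 0.1878 0.098 ]
 [0.6174 0.1469 0.098 ]
 [0.4922 0.1554 0.098 ]]
```

Call:
step_arm(
  deltas=[
    [0,0,0.21,0,0,0,-0.014],
    [0,0,0,0.3,0,0,0],
    [0,0,0,0.3,0,0,0],
    [0,0,0,0.3,0,0,0],
    [0,0,0,0,0,0,0],
    [0,0,0,0,0,0,0],
  ],
)

```text
time_s: 14.57
tool_pos: [0.556, 0.1744, 0.1348]
tool_rot: [-179.9, 0.4, 177.2]
wrist_force: [0.0, -0.3, -1.2]
width: 0.0158
```

Run:
```python
from h import *
togo((.549,.171,.1015),177)
snap('side','g1',(230,100,330,180),8)
snap('top','g2',(190,170,260,260),6.5)
```

```text
t 14.5667 pos [0.556  0.1744 0.1348] rot [-179.88    0.37  177.19] F [ 0.  -0.3 -1.2] w 0.0158
shift [ 0.176 -0.092  0.832] turn [-0.0021  0.0065  0.0034]
```

View pics/g1.png

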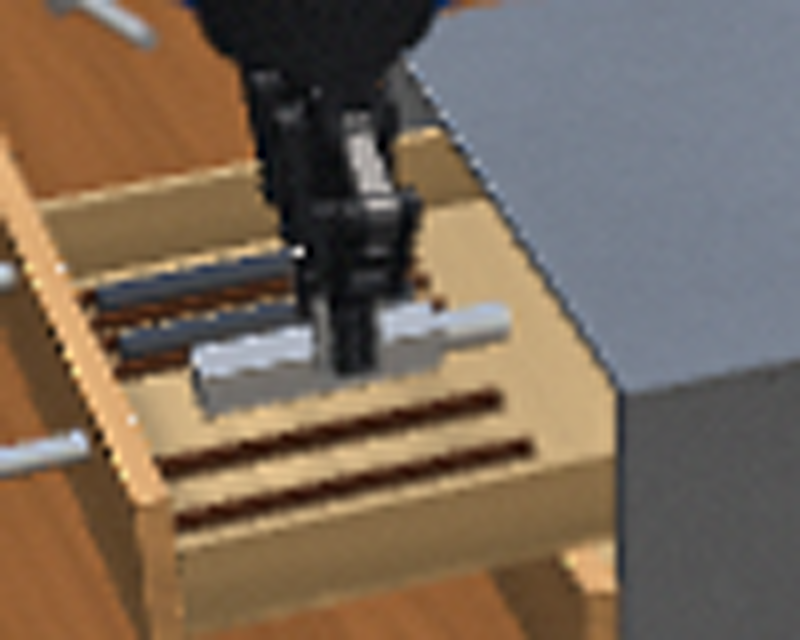

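View pics/g2.png

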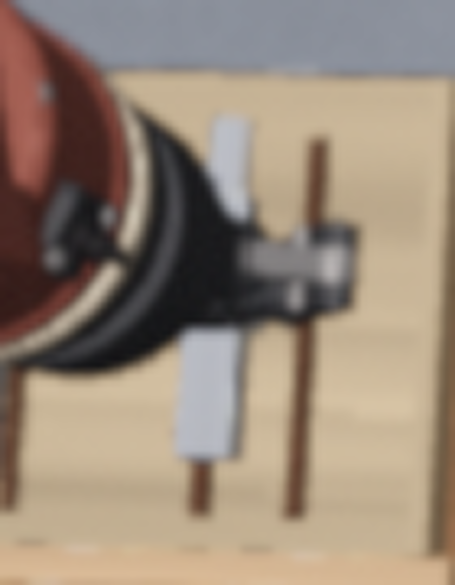

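Run:
```python
from h import *
np.set_printoptions(precision=4,suppress=True)
T=lambda p,s,o:np.array(p)/s+np.array(o)
print("top punch butt,tip",back("top",T([(205,458),(231,118)],6.5,(190,170)),.1458))
print("top ribs R far,near; L near", back("top",T([(318,138),(294,517),(201,515)],6.5,(190,170)),.098))
print("side butt L,R top", back("side",T([(192,350),(206,378)],8,(230,100)),.1458),"botR",back("side",T([(208,417)],8,(230,100)),.1278), "tip",back("side",T([(508,318)],8,(230,100)),.1438))
print("side ribs R far near, L near",back("side",T([(532,446),(177,522),(500,399),(160,467)],8,(230,100)),.098))
# where punch would appear if in cradle
```

```text
top punch butt,tip [[0.5037 0.176  0.1458]
 [0.6125 0.1699 0.1458]]
top ribs R far,near; L near [[0.6151 0.1529 0.098 ]
 [0.4868 0.1593 0.098 ]
 [0.4882 0.1904 0.098 ]]
side butt L,R top [[0.5097 0.1828 0.1458]
 [0.5088 0.1651 0.1458]] botR [[0.5091 0.1684 0.1278]] tip [[0.6154 0.161  0.1438]]
side ribs R far near, L near [[0.6181 0.1479 0.098 ]
 [0.4914 0.1555 0.098 ]
 [0.6188 0.1787 0.098 ]
 [0.496  0.1879 0.098 ]]
```

Call:
step_arm(
  deltas=[
    [0,0.12,-0.05,0,0,0,0],
    [0,0,0,0.15,0,0,0],
    [0,0,0,0.15,0,0,0],
    [0,0,0,0.15,0,0,0],
    [0,0,0,0,0,0,0],
    [0,0,0,0,0,0,0],
  ],
)

```text
time_s: 15.17
tool_pos: [0.552, 0.1727, 0.1176]
tool_rot: [-179.9, 0.6, 177.2]
wrist_force: [0.4, 0.2, -1.5]
width: 0.0161
```

Run:
```python
from h import *
togo((.551,.1725,.1015),177)
snap('side','i1',(230,100,330,180),8)
snap('top','i2',(190,170,260,260),6.5)
```

```text
t 15.1667 pos [0.552  0.1727 0.1176] rot [-179.93    0.59  177.2 ] F [ 0.4  0.2 -1.5] w 0.0161
shift [ 0.029 -0.006  0.403] turn [-0.0012  0.0103  0.0036]
```

View pics/i1.png

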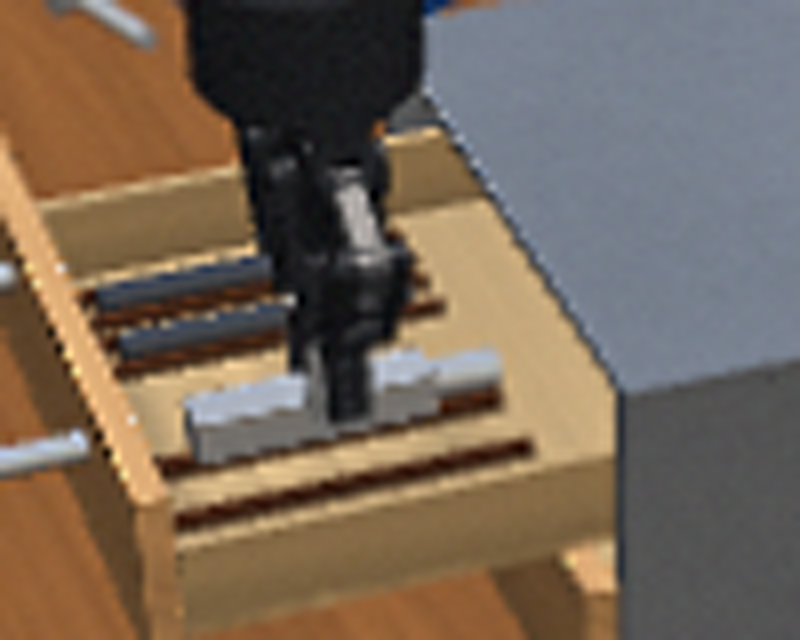

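View pics/i2.png

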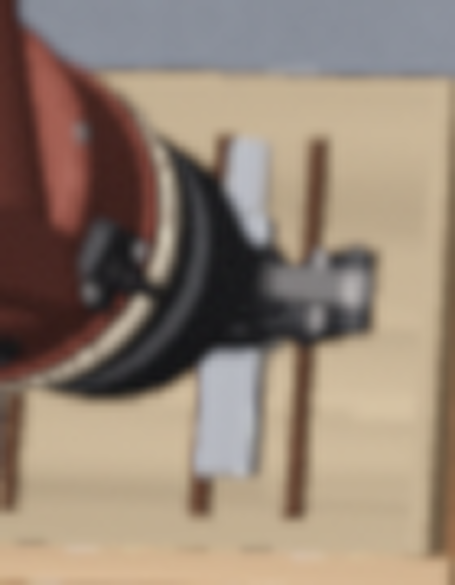

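Run:
```python
from h import *
np.set_printoptions(precision=4,suppress=True)
T=lambda p,s,o:np.array(p)/s+np.array(o)
print("top punch butt,tip",back("top",T([(225,475),(249,138)],6.5,(190,170)),.1285))
print("side butt L,R top", back("side",T([(186,402),(198,429)],8,(230,100)),.1285),"botR",back("side",T([(203,464)],8,(230,100)),.1105), "tip",back("side",T([(500,365)],8,(230,100)),.1265))
```

```text
top punch butt,tip [[0.4993 0.1743 0.1285]
 [0.6094 0.1685 0.1285]]
side butt L,R top [[0.5049 0.1788 0.1285]
 [0.5036 0.1622 0.1285]] botR [[0.5055 0.1668 0.1105]] tip [[0.6115 0.1595 0.1265]]
```

The top view puts the punch on the cradle's midline: 0.1714 against 0.1715. The side view agrees within 2 mm. I go down the last part slowly.

Call:
step_arm(
  deltas=[
    [0,0.03,0.01,0.1,0,0.01,0],
    [0,0,0,0.1,0,0,0],
    [0,0,0,0.1,0,0,0],
    [0,0,0,0.1,0,0,0],
    [0,0,0,0,0,0,0],
    [0,0,0,0,0,0,0],
  ],
)

```text
time_s: 15.77
tool_pos: [0.5511, 0.1732, 0.1001]
tool_rot: [-179.9, -0.0, 177.2]
wrist_force: [-0.1, -0.1, -3.8]
width: 0.0161
```

Run:
```python
from h import *
togo((.551,.1725,.101),177)
snap('side','j1',(230,100,330,180),8)
snap('top','j2',(190,170,260,260),6.5)
```

```text
t 15.7667 pos [0.5511 0.1732 0.1001] rot [-1.7994e+02 -3.0000e-02  1.7720e+02] F [-0.1 -0.1 -3.8] w 0.0161
shift [ 0.003 -0.018 -0.023] turn [-0.0011 -0.0005  0.0034]
```

View pics/j1.png

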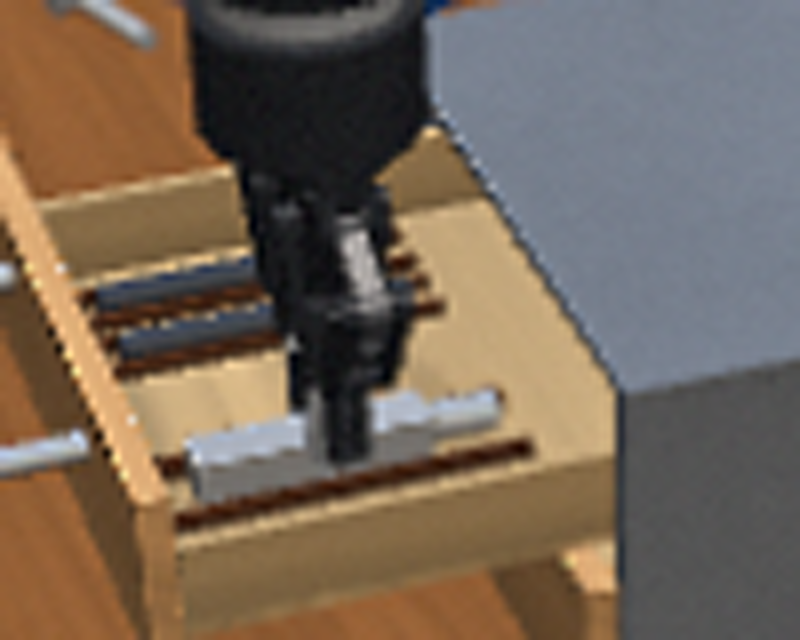

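View pics/j2.png

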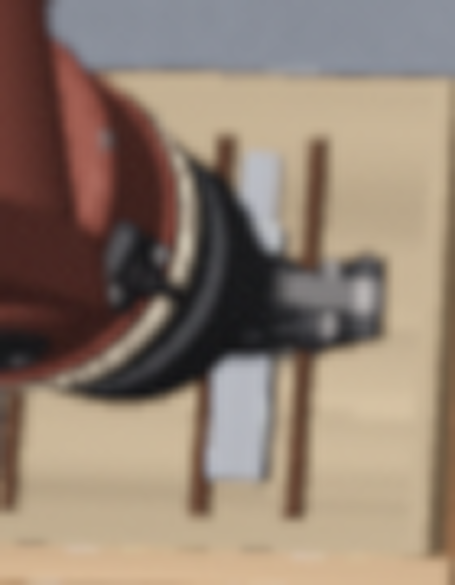

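Both views show the punch between the ribs, within about 1 mm of the middle. I release and rise.

Call:
step_arm(
  deltas=[
    [0.25,0,0,0,0,0,0],
    [0.4,0,0,0,0,0,0],
    [0.4,0,0,0,0,0,0],
    [0.4,0,0,0,0,0,0],
    [0.4,0,0,0,0,0,0],
    [0.4,0,0,-0.2,0,0,0],
    [0.4,0,0,-0.4,0,0,0],
    [0.4,0,0,-0.8,0,0,0],
    [0.4,0,0,-0.8,0,0,0],
    [0.4,0,0,-0.8,0,0,0],
    [0.4,0,0,0,0,0,0],
  ],
)

```text
time_s: 16.78
tool_pos: [0.5505, 0.1733, 0.2285]
tool_rot: [-179.9, -0.0, 177.2]
wrist_force: [0.7, 0.5, -0.0]
width: 0.034
```

Run:
```python
from h import *
togo((.385,.2245,.23),177)
snap('side','k1',(200,90,340,190),5.5)
```

```text
t 16.7833 pos [0.5505 0.1733 0.2285] rot [-179.94   -0.    177.2 ] F [ 0.7  0.5 -0. ] w 0.034
shift [ 4.196  1.077 -0.039] turn [-0.0011 -0.0001  0.0035]
```

View pics/k1.png

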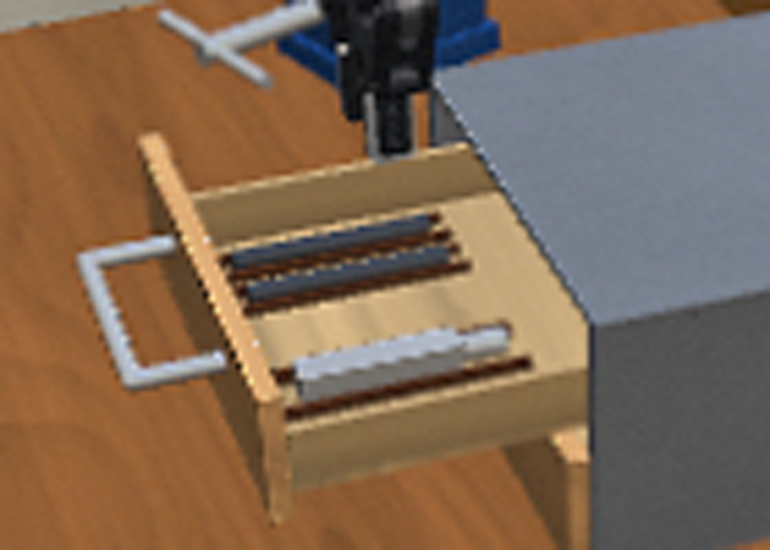

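Call:
step_arm(
  deltas=[
    [0.1,0.7,0.18,0,0,0,0],
    [0,0.7,0.18,0,0,0,0],
    [0,0.7,0.18,0,0,0,0],
    [0,0.7,0.18,0,0,0,0],
    [0,0.7,0.18,0,0,0,0],
    [0,0.7,0.18,0,0,0,0],
    [0,0,0,0,0,0,0],
    [0,0,0,0,0,0,0],
  ],
)

```text
time_s: 17.5
tool_pos: [0.3757, 0.2246, 0.2231]
tool_rot: [-179.9, -0.2, 177.1]
wrist_force: [1.2, 0.3, 0.1]
width: -0.0001
```

Run:
```python
from h import *
togo((.385,.2245,.112),177)
snap('top','l1',(120,110,300,310),3)
```

```text
t 17.5 pos [0.3757 0.2246 0.2231] rot [-179.85   -0.23  177.07] F [1.2 0.3 0.1] w -0.0001
shift [-0.243  0.017  2.777] turn [-0.0026 -0.004   0.0013]
```

View pics/l1.png

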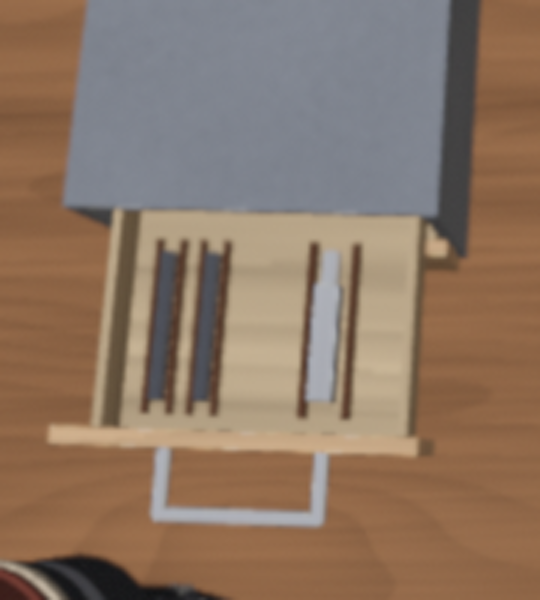

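The punch lies flat between the ribs, from (320,400) to (330,250) in the crop, touching or near the left rib and parallel to it. The drawer is still at its stop. I go down in front of the bar.

Call:
step_arm(
  deltas=[
    [0,0,0,0.5,0,0,0],
    [0,0,0,0.6,0,0,0],
    [0,0,0,0.6,0,0,0],
    [0,0,0,0.6,0,0,0],
    [0,0,0,0.4,0,0,0],
    [0,0,0,0,0,0,0],
    [0,-0.3,0,0,0,0,0],
    [0,-0.2,0,0,0,0,0],
    [0,-0.1,0,0,0,0,0],
    [0,-0.1,0,0,0,0,0],
    [0,-0.1,0,0,0,0,0],
  ],
)

```text
time_s: 18.47
tool_pos: [0.4186, 0.2209, 0.1128]
tool_rot: [-179.9, -0.0, 176.8]
wrist_force: [-2.5, 0.0, -1.4]
width: -0.0001
```

Call:
step_arm(
  deltas=[
    [0,-0.15,0,0,0,0,0],
    [0,-0.25,0,0,0,0,0],
    [0,-0.25,0,0,0,0,0],
    [0,-0.25,0,0,0,0,0],
    [0,-0.25,0,0,0,0,0],
    [0,-0.25,0,0,0,0,0],
    [0,-0.25,0,0,0,0,0],
    [0,-0.25,0,0,0,0,0],
    [0,-0.25,0,0,0,0,0],
    [0,-0.25,0,0,0,0,0],
    [0,-0.25,0,0,0,0,0],
    [0,-0.2,0,0,0,0,0],
    [0,-0.1,0,0,0,0,0],
    [0,-0.1,0,0,0,0,0],
  ],
)

```text
time_s: 19.63
tool_pos: [0.5559, 0.2134, 0.1135]
tool_rot: [179.9, 0.1, 176.8]
wrist_force: [-21.4, 3.4, 5.9]
width: -0.0001
```

The force rose to 21 N at x = 0.556, the predicted home position. I back away, rise and look.

Call:
step_arm(
  deltas=[
    [0,0,0,0,0,0,0],
    [0,0.2,0,0,0,0,0],
    [0,0.6,0,0,0,0,0],
    [0,0.8,0,0,0,0,0],
    [0,0.8,0,-0.2,0,0,0],
    [0,0.8,0,-0.5,0,0,0],
    [0,0.8,0,-0.8,0,0,0],
    [0,0,0,-0.8,0,0,0],
    [0,0,0,0,0,0,0],
    [0,0,0,0,0,0,0],
  ],
)

```text
time_s: 20.47
tool_pos: [0.3922, 0.2212, 0.205]
tool_rot: [180.0, 0.5, 176.7]
wrist_force: [0.1, -0.8, -0.6]
width: -0.0001
```

Run:
```python
from h import *
togo((.4,.22,.2),177)
snap('top','m1',(130,60,290,230),3.5)
snap('side','m2',(240,80,400,200),5)
```

```text
t 20.4667 pos [0.3922 0.2212 0.205 ] rot [179.96   0.46 176.72] F [ 0.1 -0.8 -0.6] w -0.0001
shift [-0.194 -0.019  0.127] turn [ 0.0008  0.008  -0.005 ]
```

View pics/m1.png

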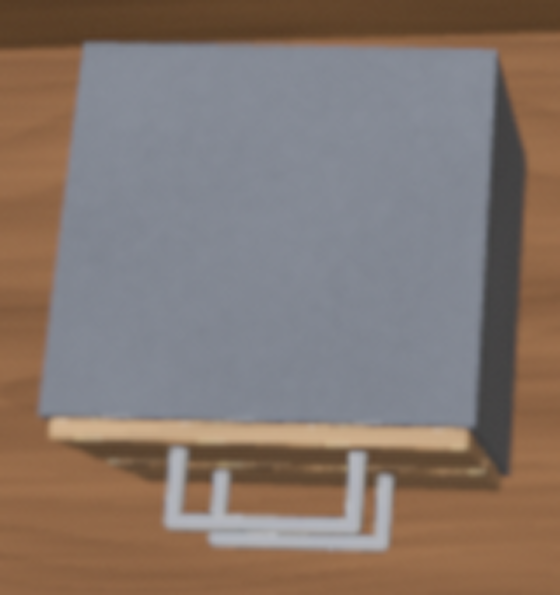

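View pics/m2.png

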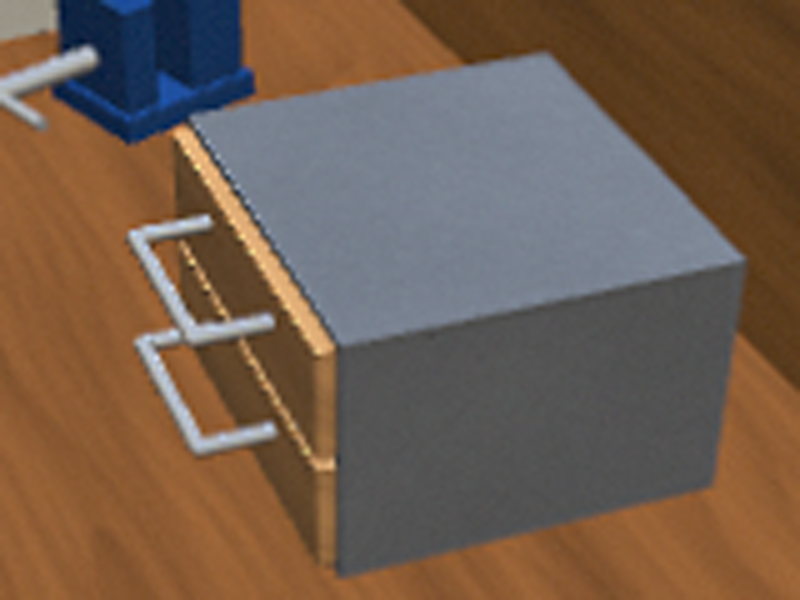

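The top drawer's front is now flush with the lower one and shut against the cabinet: no gap shows along its upper edge at (330,350) in the side crop. The arm is clear.

```bash
python3 -c "
from plant import workorder; print(workorder.hand_in())"
```

```text
the job is handed in; nothing more can be done
None
```

I put the punch in the empty cradle, pushed the top drawer home and handed the job in at about 20.5 s of the 67 s allowed. The hand-in gave no verdict.

- **Drawer out:** I gripped the top bar and pulled until the force rose to 20 N. That was at x = 0.423, where I had predicted the stop.
- **Punch:** I took the one on the steel block, which is the smallest of the three. It was released between the ribs, and both cameras showed it lying flat and parallel. In the top view it sat slightly towards the left rib, which is inside the limits.
- **Drawer home:** I pushed it shut until the force rose to 21 N at x = 0.556, again as predicted. In the final pictures its front is flush with the lower drawer, which is shut. The gripper was clear, with wrist force about 0.
- **Bosses and hammer:** they were still in place when I lifted the punch. I did not photograph them after that, and the arm did not go back there.

**Disagreements and limits:**
- The two cameras differed by about 3–6 mm in absolute position, so I placed the punch relative to the ribs.
- The gripper's width reading was about 2 mm too small on both the bar and the punch.
- I could not see the punch once the drawer was shut. I pushed at about 0.12 m/s, slowing at the end, so it should have moved very little.

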